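Snap the lens of the loaded inspection stand down over its board

TASK

One of the two small inspection stands has a circuit board lying in its nest. Push that stand's sprung lens arm up and over its centre so that it snaps down to its other stop, with the lens over the board. Leave the board lying in its nest and leave the empty stand's arm parked.

Things in the scene. Friction and masses are not known exactly. Their poses are not given: they have to be found in the camera images.
- lens_stand: Stand holding the board, fixed. Plate 100 (x) x 96 (y) x 8 mm, origin at the centre of its underside, z up. Hinge pin along y at x -35, z 34 mm; cheeks 45 mm high; nest centre x +15. Parked, the arm leans back to -x, its end at x -70, z 108 mm; upright its end is at z 116; snapped down it lies level toward +x, below z 40. Push it in +x from behind its end. The empty stand is identical.
- lens_arm (a joint): Hinge of the loaded stand's arm, rad: 0 parked (25 degrees behind upright), 0.436 upright = over-centre, 2.007 down over the board. A spring drives it from upright to the nearer stop: 2 to 5 N at its end starts it, past upright it runs ahead by itself. Dark arm 82 mm long, 6 thick: bar, 42 mm lens ring centred 50 mm from the pin, rubber tab 24 mm wide at the end. Push any part.
- empty_stand_lens (a point): Centre of the lens of the other, empty stand, whose arm must stay parked. Parked, the point is 56 mm behind (-x of that stand) its plate's centre and 79 mm above the worktop.
- board: Small green circuit board, 22 x 71 x 4 mm, long side along its y, lying loose in the loaded stand's nest, 8 mm above the worktop; origin at the centre of its underside.

How it is judged:
At the end, for the whole second after the job is handed in: The loaded stand's lens arm lies at its closed stop (within 9 degrees), the board is within 12 mm of where it lay and the empty stand's arm is still parked (its lens within 12 mm of where it was) (value of joint lens_arm above 1.85 rad and distance of each of board, empty_stand_lens from where it was at the start of the episode below 0.012 m); the robot touches nothing.
It fails at once if the empty stand's arm is swung over (distance of empty_stand_lens from where it was at the start of the episode above 0.045 m).
It fails at once if the board is knocked out of its nest (distance of board from where it was at the start of the episode above 0.025 m).
It also fails if it takes over 26 s, if anything falls off the work surface, if the arm or the gripper's body presses on something with over 40 N, if the wrist force passes 120 N, or if a joint passes its speed limit or range.

ROBOT

A 6-joint arm with a two-finger parallel gripper is mounted at the origin on a cart in front of the work surface, level with it; the furniture and walls round the work are solid. World frame = base frame: x ahead of the robot, y to its left, z up, the work surface at z = 0. Lengths are in m, angles in rad, forces in N, time in s.
With the tool pointing down it reaches from about 0.25 to 0.775 m from the base axis. Payload 4 kg.
Tool frame: the origin (TCP) lies at the centre of the arm's flange, where the gripper is bolted on; the fingertips stand 199 mm ahead of it and the grasp point (between the pads) lies 180 mm ahead of it (robot.tcp_to_tips is the z of the fingertips in the tool frame, in m); z points along the fingers, y is the line along which they close (so a half turn about z gives the same grasp; the last joint's range is limited). The gripper opens to 94 mm and grips with 3 to 60 N. Pads are 16 mm wide; open, the fingers measure 119 mm over their backs; the gripper's body (75 mm by 177 mm) begins 78 mm behind the grasp point.
Start: joints at [-1.398, 0.087, 1.371, -0, 1.684, -0.103], TCP at [0.15, -0.529, 0.405] pointing down, gripper open.
Joint ranges: [-3.1, 3.1], [-0.76, 2.03], [0.27, 2.55], [-1.08, 4.22], [0.17, 2.65], [-2.57, 2.57]. Speed limits (rad/s): [2.79, 2.79, 3.14, 3.14, 3.14, 3.14].

INTERFACE

Orientations are given as [roll, pitch, yaw] about the fixed x, y, z axes, in that order (R = Rz(yaw) Ry(pitch) Rx(roll)).
In Python, from bench import robot gives the robot as it stands.
- The arm moves only by the tool play_rows, never from a script. Its arguments are lists of equal length, an entry for each row: "translation": the shift along the tool's x, y, z scaled (see below), a list of three; "twist": the turn, a rotation vector about the tool's x, y, z scaled (see below), a list of three; "gripper": the opening, from -1 (shut) to 1 (fully open). A call has 1 to 8 rows; each row shifts and turns the commanded pose from where the row before left it, along the tool's axes as they then stand; what a row does not reach is not made up. The controller multiplies each number of a shift by 0.04 m and each number of a turn by 0.1 rad. A row lasts 1/10 s, in which the tool goes at most 50 mm and 8.59 degrees, less where a joint would pass 70% of its speed; a pose out of reach is approached as far as the arm can. A call with a number of a shift or a turn outside -1 to 1 is refused whole. A call with a gripper value outside its range is refused whole. The fingers move at their own pace and stop on an object; the grip force is fixed at half the most. Time passes only in rows, so rows that do not move let the fingers close. It gives the time, the measured TCP pose, the force, the opening and the grip force at its end, in the units of the state.
- robot.get_obs(): the state, without advancing time (a new reading comes with each control period).
- robot.snapshot(name): name is "scene" or "top"; returns the picture (480x640x3 uint8, red, green, blue); there is no depth.
- robot.camera_model(name): a dict with "camera_matrix" (3x3 intrinsics, pixels), "rvec" (rotation vector, rad) and "tvec" (3), from world to camera coordinates, as OpenCV has them. Camera axes: x right, y down, z forward; pixel columns grow to the right and rows downward; lengths in m; the calibration is good to about 2 mm. A picture is of the moment at which its call begins. camera_model takes no time and is no camera call.
- robot.close_job(): hands the job in; it is judged then, once.
Trained networks look in the newest picture that a camera, given by its name, has taken for a name from the list of things; names that differ only in an ending like _2 or _b are one class to them, and where a whole thing is asked for, a point or a joint stands for the part that bears it (a point fixed in the world has none). Each returns a list of dicts, best first, with "score" (0 to 1); they miss things now and then, are a little off and sometimes report something else, mostly with a low value. They report only what shows in the picture. A call takes as long as a camera call.
- robot.recognise(name, camera): "centre" ([x, y, z] in m, in world coordinates, good to about 4 mm: the middle of the surface that is visible of it).
- robot.spot_point(name, camera): "centre" ([x, y, z] in m, in world coordinates, good to about 4 mm: a listed point, or the origin of a listed thing).
The state is a dict: "time": time; "joint_positions": joint angles; "qvel": joint speeds; "joint_torque": joint torques, N m; "tool_pos": TCP position; "ee_rot": TCP orientation; "wrist_force": force on the tool from outside, world axes, zero at the start; "wrist_torque": the same for the moment, N m; "width": finger opening in m; "finger_force": force on a finger pad.
Only numpy, scipy, OpenCV 4.12 (cv2) and the standard library are available. Lean on these libraries where they do the work, as an engineer would, in place of code of your own. Each camera call takes 0.05 s, during which the arm holds its last target. There are 200 camera calls.

## Working session

There is one attempt and no reset: what is moved stays moved. The work goes in short steps, Python scripts to look and compute and a tool call to move; the robot and the scene stay as the last step left them, time stands still between calls to the robot, and variables do not carry over. Pictures are saved under pics/ and viewed, at most 10 in all, crops included, and the job is handed in when it is done.

Besides the shell and the picture viewer there is one more tool, called after ">>>" as a command line: name --argument value ..., lists and objects as JSON in quotes. play_rows: Moves the arm, as the interface text tells. Its arguments: {"type":"object","properties":{"translation":{"type":"array","items":{"type":"array","items":{"type":"number","minimum":-1,"maximum":1}}},"twist":{"type":"array","items":{"type":"array","items":{"type":"number","minimum":-1,"maximum":1}}},"gripper":{"type":"array","items":{"type":"number"}}},"required":["translation","twist","gripper"]}

```bash
mkdir -p pics; python3 - <<'E'
from bench import robot
import cv2
for c in("scene","top"):
    im=robot.snapshot(c); cv2.imwrite(f"pics/{c}0.png",im[:,:,::-1])
    m=robot.camera_model(c); R,_=cv2.Rodrigues(m["rvec"]); print(c,(-R.T@m["tvec"].reshape(3)).round(3))
    for n in("lens_stand","lens_arm","empty_stand_lens","board"):
        for f in("recognise","spot_point"):
            try: print(n,f,[(d["centre"],d["score"]) for d in getattr(robot,f)(n,c)])
            except Exception as e: print(n,f,e)
o=robot.get_obs(); print(o["time"],o["tool_pos"],o["ee_rot"],o["width"])
E
```

```text
scene [0.103 0.647 0.771]
lens_stand recognise [([0.5483, 0.2692, 0.0071], 0.9)]
lens_stand spot_point [([0.5715, 0.2523, -0.0014], 0.82), ([0.5903, 0.2464, 0.0075], 0.18)]
lens_arm recognise [([0.513, 0.2682, 0.0902], 0.78)]
lens_arm spot_point it knows: board, empty_stand_lens, lens_stand
empty_stand_lens recognise [([0.4824, -0.2237, 0.0836], 0.63)]
empty_stand_lens spot_point [([0.4817, -0.2254, 0.0791], 0.46)]
board recognise [([0.5917, 0.2507, 0.0089], 0.64)]
board spot_point [([0.5922, 0.2474, 0.0116], 0.6)]
top [0.445 0.008 1.053]
lens_stand recognise [([0.5628, 0.2529, 0.0125], 0.69)]
lens_stand spot_point [([0.5735, 0.2507, 0.0044], 0.75)]
lens_arm recognise [([0.5212, 0.2583, 0.0838], 0.66)]
lens_arm spot_point it knows: board, empty_stand_lens, lens_stand
empty_stand_lens recognise [([0.488, -0.232, 0.0839], 0.58)]
empty_stand_lens spot_point [([0.4834, -0.235, 0.0811], 0.5)]
board recognise [([0.5878, 0.2534, 0.0114], 0.67)]
board spot_point [([0.5862, 0.2517, 0.0085], 0.79)]
0.8 [ 0.14977484 -0.52920838  0.40474366] [ 3.14144509e+00 -1.77678618e-05  2.75822514e-01] 0.09365770562038356
```

View pics/scene0.png

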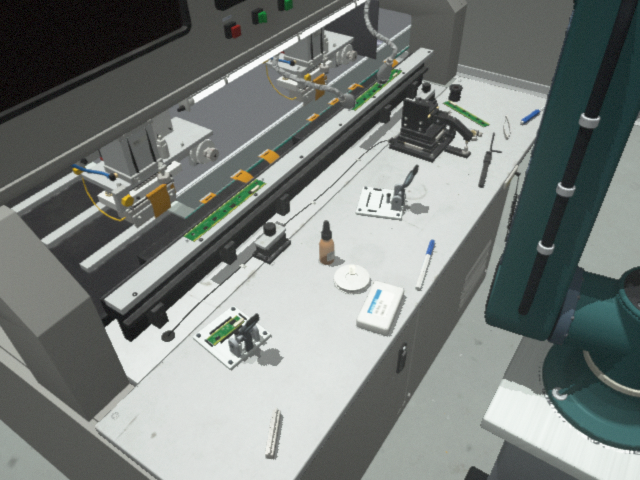

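View pics/top0.png

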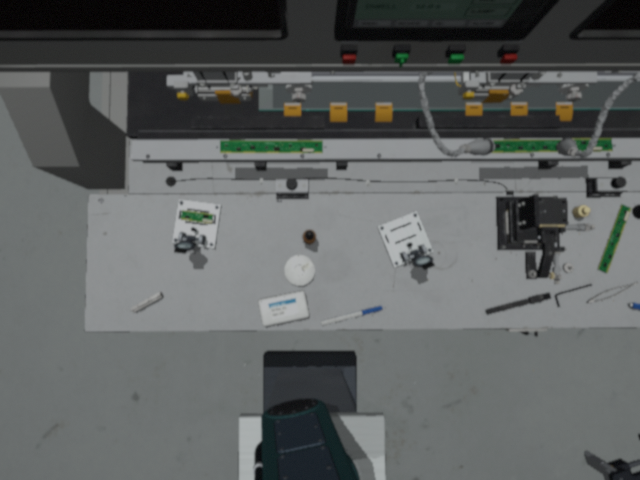

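The scene view shows the loaded stand at about (233,335) with the green board in its nest, and the empty stand at about (385,200). In the top view they are at about (197,225) and (407,240). Next I need the loaded stand's yaw.

```bash
cat > h.py <<'E'
from bench import robot
import cv2,numpy as np
def ray(c,px,z):
    m=robot.camera_model(c); R,_=cv2.Rodrigues(np.array(m["rvec"])); t=np.array(m["tvec"]).reshape(3)
    C=-R.T@t; d=(R.T@np.linalg.inv(m["camera_matrix"])@np.c_[np.array(px,float).reshape(-1,2),np.ones(len(px))].T).T
    return C+d*((z-C[2])/d[:,2])[:,None]
def proj(c,P):
    m=robot.camera_model(c); return cv2.projectPoints(np.array(P,float),np.array(m["rvec"]),np.array(m["tvec"]),np.array(m["camera_matrix"]),None)[0].reshape(-1,2)
E
python3 - <<'E'
from h import *
im=cv2.imread("pics/top0.png"); x0,y0,x1,y1=160,190,235,270
g=cv2.cvtColor(im,cv2.COLOR_BGR2GRAY)[y0:y1,x0:x1]
print(np.percentile(g,[10,30,50,70,80,90,97]))
t,_=cv2.threshold(g,0,255,cv2.THRESH_OTSU)
for th in(195,205,215):
    cs,_=cv2.findContours((g>th).astype(np.uint8),cv2.RETR_EXTERNAL,cv2.CHAIN_APPROX_NONE)
    c=max(cs,key=cv2.contourArea); P=ray("top",c.reshape(-1,2)+[x0,y0],.008)[:,:2].astype(np.float32)
    print(th,cv2.contourArea(c),cv2.minAreaRect(P))
# board: green
hsv=cv2.cvtColor(im,cv2.COLOR_BGR2HSV)[y0:y1,x0:x1]
b=cv2.inRange(hsv,(40,80,40),(85,255,255)); ys,xs=np.nonzero(b)
P=ray("top",np.c_[xs+x0,ys+y0],.012)[:,:2].astype(np.float32); print("board",P.mean(0),cv2.minAreaRect(P))
crop=cv2.resize(im[y0:y1,x0:x1],None,fx=7,fy=7,interpolation=cv2.INTER_CUBIC)
s=cv2.imread("pics/scene0.png")[295:375,185:280]; s=cv2.resize(s,None,fx=7,fy=7,interpolation=cv2.INTER_CUBIC)[:560,:]
cv2.imwrite("pics/c.png",crop)
E
```

```text
[ 89. 139. 144. 145. 146. 173. 180.]Traceback (most recent call last):
  File "<stdin>", line 8, in <module>
ValueError: max() iterable argument is empty
```

```bash
python3 - <<'E'
from h import *
im=cv2.imread("pics/top0.png"); x0,y0,x1,y1=160,190,235,270
g=cv2.cvtColor(im,cv2.COLOR_BGR2GRAY)[y0:y1,x0:x1]
for th in(155,160,165):
    cs,_=cv2.findContours((g>th).astype(np.uint8),cv2.RETR_EXTERNAL,cv2.CHAIN_APPROX_NONE)
    c=max(cs,key=cv2.contourArea); P=ray("top",c.reshape(-1,2)+[x0,y0],.008)[:,:2].astype(np.float32)
    r=cv2.minAreaRect(P);print(th,cv2.contourArea(c),r,cv2.boxPoints(r).round(3).tolist())
hsv=cv2.cvtColor(im,cv2.COLOR_BGR2HSV)[y0:y1,x0:x1]
b=cv2.inRange(hsv,(40,80,40),(85,255,255)); ys,xs=np.nonzero(b)
P=ray("top",np.c_[xs+x0,ys+y0],.012)[:,:2].astype(np.float32); print("board",P.mean(0),cv2.minAreaRect(P))
# overlay of the model arm end for a yaw guess
def stand(o,yaw,pts):
    c,s=np.cos(yaw),np.sin(yaw); return [[o[0]+c*p[0]-s*p[1],o[1]+s*p[0]+c*p[1],p[2]] for p in pts]
crop=cv2.resize(im[y0:y1,x0:x1],None,fx=7,fy=7,interpolation=cv2.INTER_CUBIC)
P=stand((.572,.251),-.09,[(.05,.048,.008),(.05,-.048,.008),(-.05,-.048,.008),(-.05,.048,.008),(-.07,.012,.108),(-.07,-.012,.108),(-.035,0,.034)])
for i,p in enumerate(proj("top",P)): cv2.circle(crop,tuple(int(v) for v in (p-[x0-.5,y0-.5])*7),4,(0,0,255) if i<4 else (255,0,255),-1)
cv2.imwrite("pics/c.png",crop)
E
```

```text
155 1308.5 ((0.5747792720794678, 0.2533993422985077), (0.09504687786102295, 0.09675531089305878), 81.71041107177734) [[0.5199999809265137, 0.21299999952316284], [0.6159999966621399, 0.19900000095367432], [0.6299999952316284, 0.2930000126361847], [0.5339999794960022, 0.3070000112056732]]
160 1257.0 ((0.5777478814125061, 0.25257405638694763), (0.09337058663368225, 0.08992823958396912), 81.92676544189453) [[0.5270000100135803, 0.21299999952316284], [0.6159999966621399, 0.20000000298023224], [0.6290000081062317, 0.2919999957084656], [0.5400000214576721, 0.3050000071525574]]
165 614.5 ((0.578683614730835, 0.25244539976119995), (0.09255602955818176, 0.08702435344457626), 82.09136199951172) [[0.5289999842643738, 0.21299999952316284], [0.6150000095367432, 0.20100000500679016], [0.628000020980835, 0.2919999957084656], [0.5419999957084656, 0.30399999022483826]]
board [0.58910584 0.25405118] ((0.5883012413978577, 0.2519342303276062), (0.06659653782844543, 0.017376672476530075), 84.40509796142578)
```

View pics/c.png

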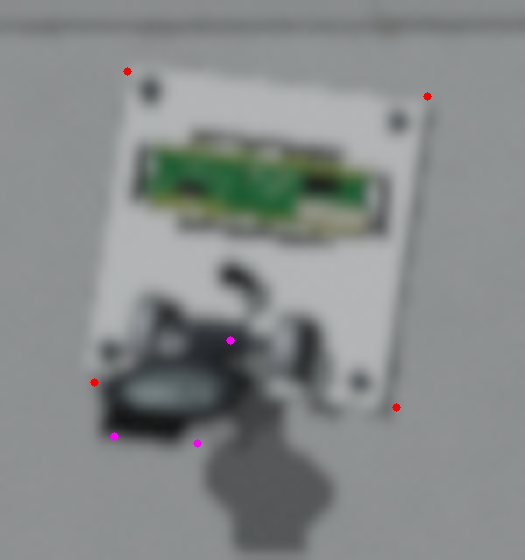

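Plate fit: centre about (0.574, 0.2525), yaw about -0.14. That puts the arm's end at about (0.505, 0.262, 0.108), which matches the picture. I'll turn to the stand's yaw, shut the gripper and travel high to a point behind the arm.

>>> play_rows --translation '[[0, 0, 0], [0, 0, 0], [0, 0, 0], [0, 0, 0], [0, 0, 0]]' --twist '[[0, 0, 0.83], [0, 0, 0.83], [0, 0, 0.83], [0, 0, 0.83], [0, 0, 0.83]]' --gripper '[-1, -1, -1, -1, -1]'

```text
time: 1.3
tool_pos: [0.1498, -0.5292, 0.4047]
ee_rot: [3.141, -0.0, -0.143]
wrist_force: [-0.5, -0.6, 0.4]
width: 0.0571
finger_force: 0.0
```

>>> play_rows --translation '[[0.2, -0.85, 0], [0.2, -0.85, 0], [0.2, -0.85, 0], [0.2, -0.85, 0], [0.2, -0.85, 0], [0.2, -0.85, 0], [0.2, -0.85, 0], [0.2, -0.85, 0]]' --twist '[[0, 0, 0], [0, 0, 0], [0, 0, 0], [0, 0, 0], [0, 0, 0], [0, 0, 0], [0, 0, 0], [0, 0, 0]]' --gripper '[-1, -1, -1, -1, -1, -1, -1, -1]'

```text
time: 2.1
tool_pos: [0.251, -0.2673, 0.4048]
ee_rot: [3.141, -0.001, -0.14]
wrist_force: [0.2, 0.5, -0.3]
width: 0.0007
finger_force: 0.0
```

>>> play_rows --translation '[[0.2, -0.85, 0], [0.2, -0.85, 0], [0.2, -0.85, 0], [0.2, -0.85, 0], [0.2, -0.85, 0], [0.2, -0.85, 0], [0.2, -0.85, 0], [0.2, -0.85, 0]]' --twist '[[0, 0, 0], [0, 0, 0], [0, 0, 0], [0, 0, 0], [0, 0, 0], [0, 0, 0], [0, 0, 0], [0, 0, 0]]' --gripper '[-1, -1, -1, -1, -1, -1, -1, -1]'

```text
time: 2.9
tool_pos: [0.3521, -0.0067, 0.405]
ee_rot: [3.141, -0.001, -0.139]
wrist_force: [1.5, 0.2, 0.3]
width: 0.0006
finger_force: 0.0
```

>>> play_rows --translation '[[0.18, -0.9, 0], [0.18, -0.9, 0], [0.18, -0.9, 0], [0.18, -0.9, 0], [0.18, -0.9, 0], [0.18, -0.9, 0], [0.18, -0.9, 0], [0.18, -0.9, 0]]' --twist '[[0, 0, 0], [0, 0, 0], [0, 0, 0], [0, 0, 0], [0, 0, 0], [0, 0, 0], [0, 0, 0], [0, 0, 0]]' --gripper '[-1, -1, -1, -1, -1, -1, -1, -1]'

```text
time: 3.7
tool_pos: [0.4492, 0.2706, 0.4047]
ee_rot: [3.142, -0.0, -0.139]
wrist_force: [0.1, -0.7, 1.0]
width: 0.0007
finger_force: 0.0
```

>>> play_rows --translation '[[0, 0, 0.6], [0, 0, 0.6], [0, 0, 0.6], [0, 0, 0.4], [0, 0, 0.3], [0, 0, 0.2], [0, 0, 0], [0, 0, 0]]' --twist '[[0, 0, 0], [0, 0, 0], [0, 0, 0], [0, 0, 0], [0, 0, 0], [0, 0, 0], [0, 0, 0], [0, 0, 0]]' --gripper '[-1, -1, -1, -1, -1, -1, -1, -1]'

```text
time: 4.5
tool_pos: [0.4492, 0.269, 0.2974]
ee_rot: [-3.141, -0.001, -0.139]
wrist_force: [0.3, 0.4, -0.0]
width: 0.0005
finger_force: 0.0
```

```bash
python3 - <<'E'
from h import *
im=robot.snapshot("scene"); cv2.imwrite("pics/s1.png",cv2.resize(im[240:390,150:350,::-1],None,fx=4,fy=4,interpolation=cv2.INTER_CUBIC))
o=robot.get_obs(); print(o["time"],o["tool_pos"],o["ee_rot"],o["wrist_force"])
E
```

```text
4.55 [0.44933775 0.26906331 0.29774107] [-3.14058763e+00 -1.73204494e-03 -1.39293530e-01] [ 0.44266573  0.91990887 -0.12507245]
```

View pics/s1.png

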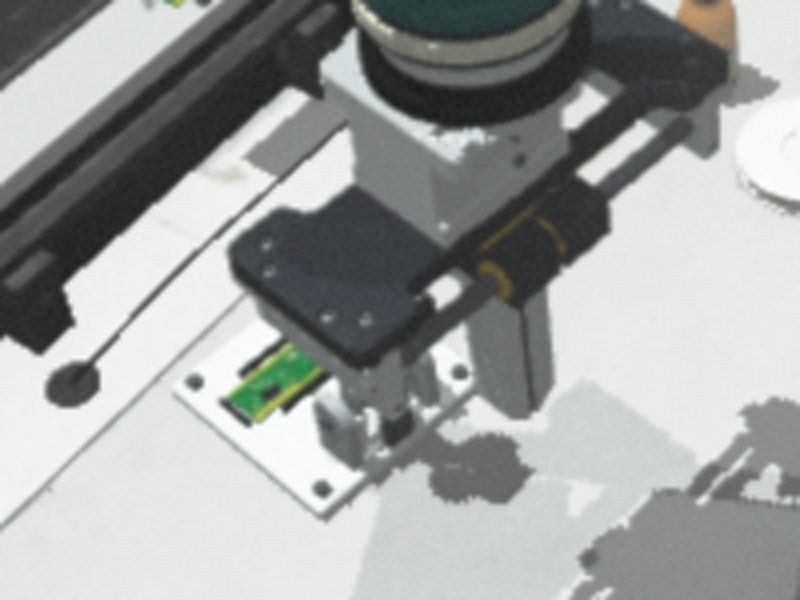

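The fingers (540,400) stand behind the parked arm (400,425), centred on it by the numbers. Now I'll push in +x.

>>> play_rows --translation '[[0, 0, 0.2], [0.2, 0, 0], [0.2, 0, 0], [0.2, 0, 0], [0.2, 0, 0], [0.2, 0, 0], [0.2, 0, 0], [0.2, 0, 0]]' --twist '[[0, 0, 0], [0, 0, 0], [0, 0, 0], [0, 0, 0], [0, 0, 0], [0, 0, 0], [0, 0, 0], [0, 0, 0]]' --gripper '[-1, -1, -1, -1, -1, -1, -1, -1]'

```text
time: 5.35
tool_pos: [0.5049, 0.2612, 0.2889]
ee_rot: [-3.141, 0.001, -0.139]
wrist_force: [-2.0, 0.7, 2.0]
width: 0.0003
finger_force: 1.2
```

>>> play_rows --translation '[[0.2, 0, 0], [0.2, 0, 0], [0.2, 0, 0]]' --twist '[[0, 0, 0], [0, 0, 0], [0, 0, 0]]' --gripper '[-1, -1, -1]'

```text
time: 5.65
tool_pos: [0.529, 0.2577, 0.2885]
ee_rot: [3.141, -0.001, -0.139]
wrist_force: [-0.6, 1.0, 0.9]
width: 0.0005
finger_force: 0.5
```

```bash
python3 - <<'E'
from h import *
im=robot.snapshot("scene"); cv2.imwrite("pics/s2.png",cv2.resize(im[240:390,150:350,::-1],None,fx=4,fy=4,interpolation=cv2.INTER_CUBIC))
o=robot.get_obs(); print(o["time"],o["tool_pos"],o["ee_rot"],o["wrist_force"])
E
```

```text
5.7 [0.53000144 0.2574453  0.28844542] [ 3.14148373e+00 -1.82687223e-03 -1.39921690e-01] [ 0.5453189  -0.38152507  0.19137116]
```

View pics/s2.png

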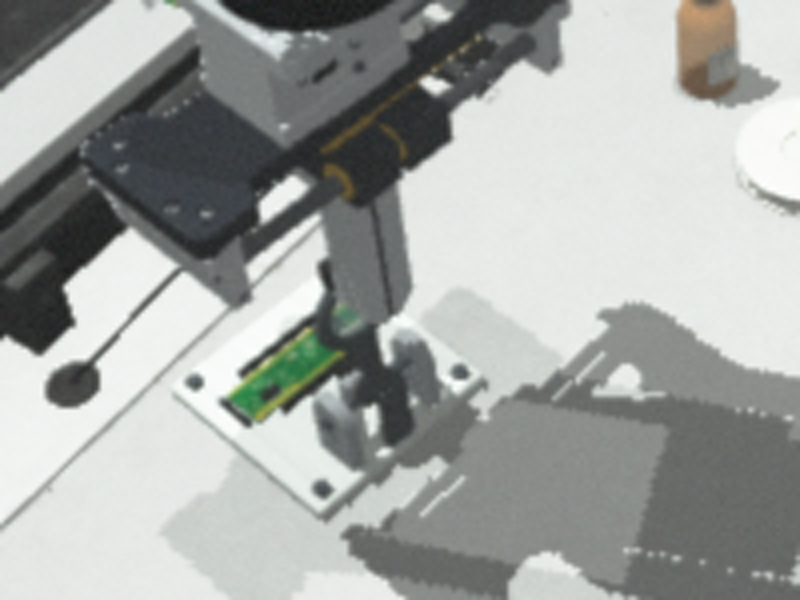

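The arm (tab at 325,280, pivot at 390,420) is near upright or just over, ahead of the finger. I'll push a little further.

>>> play_rows --translation '[[0.2, 0, 0], [0.2, 0, 0], [0, 0, 0], [0, 0, 0], [0, 0, 0], [0, 0, 0]]' --twist '[[0, 0, 0], [0, 0, 0], [0, 0, 0], [0, 0, 0], [0, 0, 0], [0, 0, 0]]' --gripper '[-1, -1, -1, -1, -1, -1]'

```text
time: 6.3
tool_pos: [0.5439, 0.2557, 0.2887]
ee_rot: [3.142, -0.0, -0.139]
wrist_force: [0.1, -0.0, 0.5]
width: 0.0004
finger_force: 0.0
```

>>> play_rows --translation '[[-0.2, 0, 0], [-0.6, 0, -0.6], [-0.6, 0, -0.6], [-0.6, 0, -0.6], [-0.6, 0, -0.6], [-0.6, 0, -0.6], [0, 0, 0], [0, 0, 0]]' --twist '[[0, 0, 0], [0, 0, 0], [0, 0, 0], [0, 0, 0], [0, 0, 0], [0, 0, 0], [0, 0, 0], [0, 0, 0]]' --gripper '[-1, -1, -1, -1, -1, -1, -1, -1]'

```text
time: 7.1
tool_pos: [0.4168, 0.2735, 0.409]
ee_rot: [-3.141, -0.002, -0.138]
wrist_force: [0.4, 0.8, -1.2]
width: 0.0003
finger_force: 0.0
```

```bash
python3 - <<'E'
from h import *
im=robot.snapshot("scene"); cv2.imwrite("pics/s3.png",cv2.resize(im[240:390,150:350,::-1],None,fx=4,fy=4,interpolation=cv2.INTER_CUBIC))
o=robot.get_obs(); print(o["time"],o["tool_pos"],o["wrist_force"])
for n in("board","empty_stand_lens"): print(n,robot.spot_point(n,"scene"))
E
```

```text
7.15 [0.41727253 0.2733367  0.40768385] [ 0.43459551 -1.10292747 -0.59594623]
board [{'centre': [0.5917, 0.2494, 0.0078], 'score': 0.49}]
empty_stand_lens [{'centre': [0.4824, -0.2292, 0.08], 'score': 0.63}]
```

View pics/s3.png

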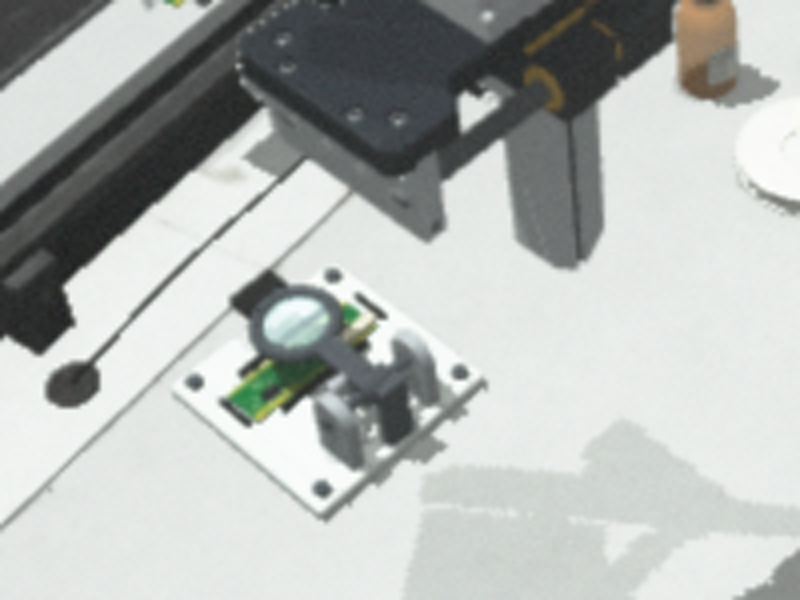

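The arm now lies down with its lens (297,322) over the board. The board is still in its nest, the empty stand's arm is parked, and the robot is clear.

```bash
python3 -c "
from bench import robot
print(robot.close_job())"
```

```text
the job is handed in; nothing more can be done
None
```

The loaded stand's lens arm snapped down over the board, and the last picture shows the board still in its nest, the empty stand's arm parked and the robot clear; I handed the job in at about 7.3 s of the 26 s limit, and no verdict came back.

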